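Seat the weighing tray on the counter scale

ROBOT

A 6-joint arm with a two-finger parallel gripper is mounted at the origin on the work surface. World frame = base frame: x ahead of the robot, y to its left, z up, the work surface at z = 0. Lengths are in m, angles in rad, forces in N, time in s.
With the tool pointing down it reaches from about 0.3 to 0.825 m from the base axis. Payload 5.4 kg.
Tool frame: the origin (TCP) lies between the finger pads; the fingertips stand 19 mm ahead of it and the grasp point (between the pads) is the TCP; z points along the fingers, x is the direction in which the jaws open and shut, and the axes are right-handed (so a half turn about z gives the same grasp; the last joint's range is limited). The gripper opens to 92 mm and grips with 3 to 60 N. Pads are 20 mm wide; open, the fingers measure 128 mm over their backs; the gripper's body (75 mm by 189 mm) begins 69 mm behind the grasp point.
Start: joints at [-1.424, 0.158, 1.597, -0, 1.386, -0.21], TCP at [0.201, -0.539, 0.234] pointing down, gripper open.
Joint ranges: [-2.91, 2.91], [-0.94, 2.29], [0.18, 2.7], [-1.29, 4.43], [0.17, 2.64], [-3, 3]. Speed limits (rad/s): [2.57, 2.57, 3.14, 3.14, 3.14, 3.14].

INTERFACE

Orientations are given as a rotation vector (axis times angle).
In Python, from rig import ctrl, camera, camera_info, ticket gives the robot as it stands.
- The arm moves only by the tool move_arm, never from a script. Its argument "deltas" is a list of rows, each an object with "travel": the shift along the tool's x, y, z in mm, a list of three; "turn": the turn about the tool's z in degrees. In form: [{"travel": [x, y, z], "turn": turn}, ...]. A call has 1 to 8 rows; each row shifts and turns the commanded pose from where the row before left it, along the tool's axes as they then stand; what a row does not reach is not made up. A row lasts 1/10 s, in which the tool goes at most 50 mm and 8.59 degrees, less where a joint would pass 70% of its speed; a pose out of reach is approached as far as the arm can. A call is refused whole if a number of a shift passes 50 or a number of a turn 8.59, either way. A call with a gripper value outside its range is refused whole. "jaw" is the closure in counts, from 0 (fully open) to 255 (shut), set as the call begins (left out, the last holds). The fingers move at their own pace and stop on an object; the grip force is fixed at half the most. Time passes only in rows, so rows that do not move let the fingers close. It gives the time, the measured TCP pose, the force and the opening at its end, in the units of the state.
- ctrl.get_obs(): the state, without advancing time (a new reading comes with each control period).
- camera(name): name is "scene" or "side" or "wrist"; returns the picture (480x640x3 uint8, red, green, blue); there is no depth.
- camera_info(name): a dict with "mtx" (3x3 intrinsics, pixels), "eye" and "orientation" of the camera in the world. Camera axes: x right, y down, z forward; pixel columns grow to the right and rows downward; lengths in m; the calibration is good to about 2 mm. A picture is of the moment at which its call begins: read the wrist's pose just before it. camera_info takes no time and is no camera call; for the wrist camera it gives the pose at the moment of the call.
- ticket.finish_job(): hands the job in, once; it reports no verdict.
The state is a dict: "t": time; "joint_pos": joint angles; "joint_vel": joint speeds; "tau": joint torques, N m; "eef_pos": TCP position; "ee_rot": TCP orientation; "ft_force": force on the tool from outside, world axes, zero at the start; "torque": the same for the moment, N m; "opening": finger opening in m.
Only numpy, scipy, OpenCV 4.12 (cv2) and the standard library are available. Lean on these libraries where they do the work, as an engineer would, in place of code of your own. Each camera call takes 0.05 s, during which the arm holds its last target. There are 200 camera calls.

TASK

Put the loose weighing tray back on the counter scale: lift it by its grip and settle its three ball feet into the scale's cone, groove and flat seats, with the pouring nose over the display end, so that it lies fully home and level, then let go of it. Work it home gently: the scale is a 2 kg one, so never load or shove it with more than about 2 kg (20 N). Leave the bin of bolts, the discs and the padlock alone.

Things in the scene. Friction and masses are not known exactly. Their poses are not given: they have to be found in the camera images.
- tray: Loose aluminium weighing tray, 0.3 to 0.6 kg, 195 mm long (x -101 to 95), 150 mm wide, narrowing to an open 70 mm pouring nose at its -x end. Origin: under the grip's middle at the level of the feet's lowest points; z up. Three fixed steel ball feet, 18 mm across, touch down at (-60, 0), (50, 45), (50, -45) mm, z = 0. Floor underside at 26, rim at 48 mm.
- tray_grip (a point): Middle of the tray's black bar grip, 78 mm straight above the tray's origin. The bar lies along the tray's x: 110 mm long, 14 mm wide (tray y), 18 mm high (69 to 87 mm above the origin), on posts at its two ends; its middle 80 mm is free below, down to the tray's floor at 30 mm.
- scale: Grey counter scale, fixed. Housing 220 x 190 mm, 55 mm high, with a 45 mm high display panel at its -x end (to x = -163). Origin on the counter under the housing's middle, z up. On top a three-armed steel seat carrier, sprung in z only: stays up to about 2.3 N of load, then sinks 1 mm per 1.5 N (under the tray alone up to 3 mm), stop at 16 mm. Polished seats: friction about 0.4.
- scale_mid (a point): On the housing's middle line, 85 mm above the scale's origin (top of the cone and groove plates, unloaded). The seat carrier is NOT centred here: it is clamped up to 10 mm off along the scale's x and up to 10 mm along its y (not turned), differently each time; this offset is not reported and must be felt or seen. The tray is home when its grip is above the carrier's centre.
- seat_cone (a point): Where the cone seat would be if the carrier were centred (the real one is off by the carrier's offset): 60 mm to the scale's -x of scale_mid, at the plate's top. Cone mouth 16 mm across in a round steel plate of 34 mm radius; walls 35 degrees from the vertical. A ball at home lies 4.7 mm lower than one standing on the plate.
- seat_groove (a point): Same for the V groove: (50, 45) mm from scale_mid in the scale's x, y, at the plate's top. Groove 16 mm wide, 56 mm long, pointing at the cone, in a steel plate 56 x 60 mm; same walls and same 4.7 mm drop.
- seat_flat (a point): Same for the flat seat: (50, -45) mm from scale_mid, a plain round steel pad of 30 mm radius, top 4.7 mm lower than the other plates, so the tray is level only with all feet home; its origin is then 80.3 mm above the scale's, less the sink.
- bolt_bin: Bystander: small blue open bin with bolts, 120 x 100 x 60 mm high, origin under its middle. Leave alone.
- discs: Bystander: pack of black cutting discs, 115 mm across, 18 mm high, origin under its middle. Leave alone.
- padlock: Bystander: standing brass padlock, 60 mm wide, 92 mm high, origin under its middle. Leave alone.
Mind the look-alikes: they are no part of the job. What is shaped like the tray but pink is not meant.

How it is judged:
By the outcome, as a careful person would: the job done as asked, in the order asked, and still so for the second after the job is handed in, with the robot touching nothing.
It also fails if it takes over 72 s, if anything falls off the work surface, if the arm or the gripper's body presses on something with over 40 N, if the wrist force passes 120 N, or if a joint passes its speed limit or range.

## Working session

There is one attempt and no reset: what is moved stays moved. The work goes in short steps, Python scripts to look and compute and a tool call to move; the robot and the scene stay as the last step left them, time stands still between calls to the robot, and variables do not carry over. Pictures are saved under pics/ and viewed, about 8 in all and at most 12, crops included, and the job is handed in when it is done.

Besides the shell and the picture viewer there is one more tool, called after ">>>" as name([rows], argument=value, ...), one row to a line, values as JSON. move_arm: Moves the arm, as the interface text tells. Its arguments: {"type":"object","properties":{"deltas":{"type":"array","items":{"type":"object","properties":{"travel":{"type":"array","items":{"type":"number"}},"turn":{"type":"number"}}}},"jaw":{"type":"number"}},"required":["deltas"]}

```bash
mkdir -p pics; ls
python3 - <<'E'
from rig import ctrl,camera,camera_info
import cv2
o=ctrl.get_obs();print(o)
for n in("scene","side"):
    i=camera_info(n);print(n,i)
    cv2.imwrite(f"pics/{n}0.png",camera(n)[:,:,::-1])
E
```

```text
pics
{'t': 0.0, 'joint_pos': array([-1.42410329e+00,  1.59036701e-01,  1.59819930e+00, -3.04621487e-05,
        1.38618323e+00, -2.10082072e-01]), 'joint_vel': array([ 4.81526561e-04,  1.80347568e-03, -8.39775847e-04,  1.45705930e-03,
        2.30281033e-04, -5.08984715e-05]), 'tau': array([-1.25454793e-03, -3.85581744e+01, -3.22106266e+01,  6.99924119e-02,
        3.81012785e-02, -1.63115860e-04]), 'eef_pos': array([ 0.20071615, -0.53821483,  0.23264231]), 'ee_rot': array([-2.57929613e+00,  1.79125485e+00,  1.99696987e-03]), 'ft_force': array([-0.43984674,  1.00752065, -0.09684879]), 'torque': array([-0.03685289, -0.06882412,  0.03458513]), 'opening': 0.09241007622746981}
scene {'mtx': array([[523.8777094 ,   0.        , 326.32475053],
       [  0.        , 523.8777094 , 247.46056177],
       [  0.        ,   0.        ,   1.        ]]), 'eye': array([ 1.62775601, -0.40701731,  0.93595714]), 'orientation': array([-1.91514222, -1.28125949,  0.64639754])}
side {'mtx': array([[568.96688691,   0.        , 321.69842974],
       [  0.        , 568.96688691, 236.82749337],
       [  0.        ,   0.        ,   1.        ]]), 'eye': array([0.48784681, 1.02153476, 1.0856352 ]), 'orientation': array([-0.12899522,  2.85507289, -1.17561029])}
```

View pics/scene0.png

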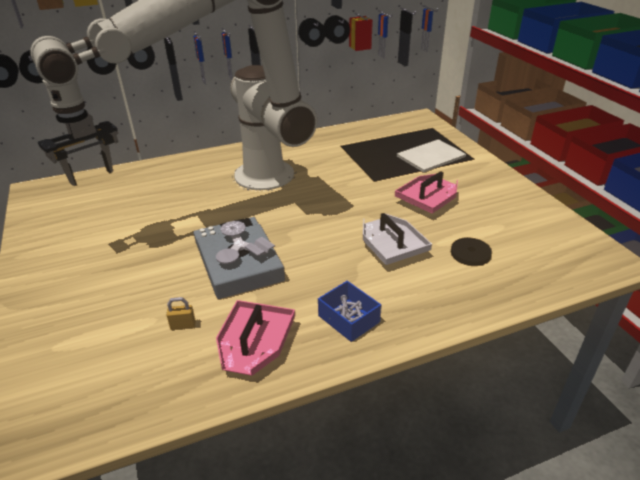

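View pics/side0.png

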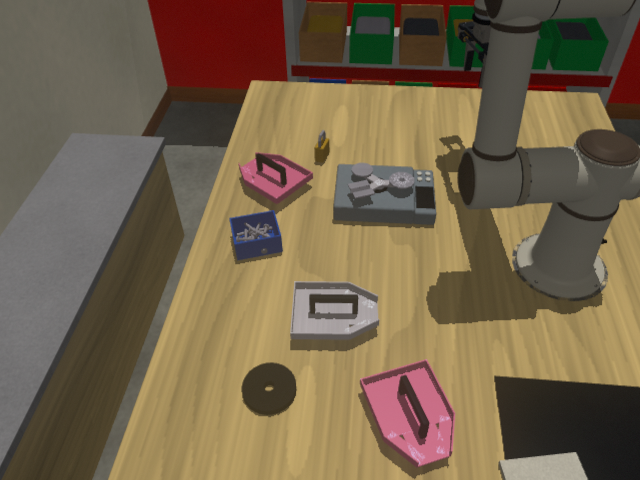

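Candidates: the silver tray (scene 397,240; side 335,312), and two pink look-alikes (scene 427,192 and 257,337; side 408,412 and 275,177). I choose the silver one. The scale is at scene 238,255 and side 385,193, with its display end towards the robot. Next, a close crop to check this and measure.

Run:
```python
import cv2,numpy as np
a=cv2.imread("pics/side0.png");b=cv2.imread("pics/scene0.png")
def c(im,x,y,w=120,h=90):
    return cv2.resize(im[y:y+h,x:x+w],(400,300),interpolation=cv2.INTER_CUBIC)
cv2.imwrite("pics/c1.png",np.vstack([np.hstack([c(a,275,267),c(a,325,150)]),np.hstack([c(b,340,195),c(b,180,210)])]))
```

```text
(no output)
```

View pics/c1.png

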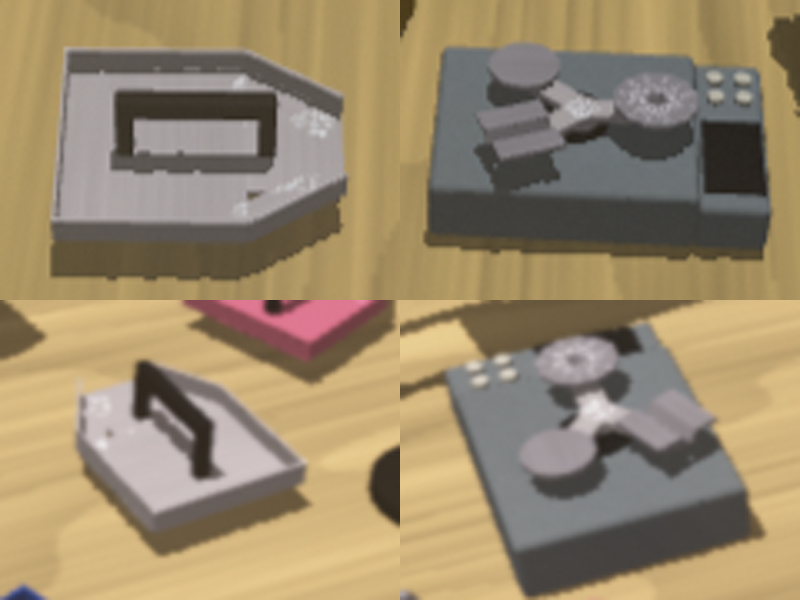

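The crop confirms the silver tray with its black grip, nose towards the robot (to the right in side). The carrier seats can be seen clearly in both views. Next I fit the poses.

```bash
cat > h.py <<'E'
import cv2,numpy as np
from scipy.optimize import least_squares
from scipy.spatial.transform import Rotation as R
from rig import ctrl,camera,camera_info
def proj(i,P):
    Rm=R.from_rotvec(i["orientation"]).as_matrix()
    q=(np.asarray(P)-i["eye"])@Rm
    return (q[:,:2]/q[:,2:])@np.diag([i["mtx"][0,0],i["mtx"][1,1]])+i["mtx"][:2,2]
def ray(i,uv,z):
    Rm=R.from_rotvec(i["orientation"]).as_matrix()
    d=Rm@np.linalg.solve(i["mtx"],[*uv,1]); return i["eye"]+d*(z-i["eye"][2])/d[2]
def w(p,L):
    L=np.asarray(L,float)/1000; c,s=np.cos(p[2]),np.sin(p[2])
    return np.c_[p[0]+c*L[:,0]-s*L[:,1],p[1]+s*L[:,0]+c*L[:,1],L[:,2]+(p[3] if len(p)>3 else 0)]
def fit(obs,p0):
    f=lambda p:np.concatenate([(proj(i,w(p,L))-uv).ravel() for i,L,uv in obs])
    r=least_squares(f,p0,loss="soft_l1"); return r.x,f(r.x).reshape(-1,2).round(1)
E
python3 - <<'E'
from h import *
S,C=camera_info("side"),camera_info("scene")
k=.3
def o(x,y,l): return np.array(l)*k+[x,y]-.35
t=[(S,[(95,-75,48),(95,75,48),(-101,-35,48),(-101,35,48)],o(275,267,[(66,50),(52,222),(343,97),(347,180)])),
   (C,[(95,-75,48),(95,75,48)],o(340,195,[(155,216),(304,164)]))]
print("tray",*fit(t,[.6,.1,0]))
s=[(S,[(110,-95,55),(110,95,55),(-163,-95,45),(-163,95,45)],o(325,150,[(43,48),(30,192),(360,68),(368,207)])),
   (C,[(110,-95,55),(110,95,55)],o(180,210,[(123,250),(345,192)]))]
p,r=fit(s,[.6,-.2,0]);print("scale",p,r)
c=[(S,[(-60,0,85),(50,-45,80.3),(50,45,85)],o(325,150,[(255,99),(124,65),(120,130)])),
   (C,[(-60,0,85),(50,-45,80.3),(50,45,85)],o(180,210,[(177,59),(160,153),(270,118)]))]
q,r=fit(c,p);print("carrier",q,r)
c1=[c_ for c_ in c]
f=lambda d:np.concatenate([(proj(i,w([d[0],d[1],p[2]],L))-uv).ravel() for i,L,uv in c])
r=least_squares(f,p[:2]);print("carrier fixed yaw",r.x,r.fun.round(1))
d=r.x-p[:2];print("offset in scale",R.from_euler('z',-p[2]).apply([*d,0])*1000)
E
```

```text
tray [0.5541398  0.2208511  0.06707203] [[-0.1 -0.1]
 [-0.2  0.5]
 [-0.2  0. ]
 [-0.1 -0.4]
 [-0.8 -0.9]
 [ 0.3 -0.3]]
scale [ 0.47410639 -0.20833034  0.02041837] [[-0.1 -0.7]
 [-0.2 -0.3]
 [-1.5 -0.7]
 [ 0.3  2.1]
 [-2.3 -0.5]
 [ 1.4 -2.3]]
carrier [ 0.46299943 -0.20212856  0.02494339] [[ 0.1  0.4]
 [-0.4  0.4]
 [ 0.1  0.4]
 [-0.   0.5]
 [-0.  -0.5]
 [-0.7  0.2]]
carrier fixed yaw [ 0.46300375 -0.2020009 ] [ 0.1  0.5 -0.3  0.4  0.   0.3  0.1  0.4 -0.1 -0.5 -0.8  0.2]
offset in scale [-10.97109605   6.55480355   0.        ]
```

```bash
cat >> h.py <<'E'
def go(x,y,z,yaw_t):
    """tool-frame travel (mm) and turn (deg) from measured pose; yaw_t = tray yaw, tool x = tray -y"""
    o=ctrl.get_obs(); Rm=R.from_rotvec(o["ee_rot"]).as_matrix()
    d=Rm.T@(np.array([x,y,z])-o["eef_pos"])*1000
    yw=np.arctan2(Rm[1,0],Rm[0,0]); a=(yaw_t-np.pi/2-yw+np.pi)%(2*np.pi)-np.pi
    print("t",o["t"],"eef",o["eef_pos"].round(4),"F",o["ft_force"].round(1),"open",round(o["opening"],4),"tilt",Rm[:,2].round(3))
    print("travel",d.round(1),"turn",round(-np.degrees(a),2))
E
python3 - <<'E'
from h import *
i=camera_info("wrist");print(i)
o=ctrl.get_obs();Rm=R.from_rotvec(o["ee_rot"]).as_matrix()
print("cam in tool",Rm.T@(i["eye"]-o["eef_pos"]), Rm.T@R.from_rotvec(i["orientation"]).as_matrix())
go(.463,-.202,.234,.0)
go(.554,.221,.234,.067)
E
```

```text
{'mtx': array([[413.65615552,   0.        , 315.04142624],
       [  0.        , 413.65615552, 242.3577399 ],
       [  0.        ,   0.        ,   1.        ]]), 'eye': array([ 0.26571613, -0.51371335,  0.38304082]), 'orientation': array([ 2.40594867, -1.67134828, -0.21253615])}
cam in tool [-0.0005575  -0.06952142 -0.15029367] [[ 9.99999856e-01 -4.46037178e-04 -2.96802434e-04]
 [ 5.05727868e-04  9.68734856e-01  2.48097810e-01]
 [ 1.76862016e-04 -2.48097925e-01  9.68734942e-01]]
t 0.1 eef [ 0.2007 -0.5383  0.2327] F [0.4 0.4 0.7] open 0.0919 tilt [-0.     0.002 -1.   ]
travel [-223.5 -363.2   -0.8] turn 20.44
t 0.1 eef [ 0.2007 -0.5383  0.2327] F [0.4 0.4 0.7] open 0.0919 tilt [-0.     0.002 -1.   ]
travel [-5.881e+02 -5.962e+02 -1.000e-01] turn 16.6
```

>>> move_arm([
  {"travel":[-28,-45,-6]},
  {"travel":[-28,-45,-6]},
  {"travel":[-28,-45,-6]},
  {"travel":[-28,-45,-6]},
  {"travel":[-28,-45,-6]},
  {"travel":[-28,-45,-6]},
  {"travel":[-28,-45,-6]},
  {"travel":[-28,-48,-6]},
])

```text
invalid input at $.deltas[0]: expected keys travel, turn
```

>>> move_arm([
  {"travel":[0,0,0],"turn":6.4},
  {"travel":[0,0,0],"turn":6.4},
  {"travel":[0,0,0],"turn":6.4},
  {"travel":[0,0,0]},
  {"travel":[0,0,0]},
])

```text
invalid input at $.deltas[3]: expected keys travel, turn
```

Run:
```python
from h import *
go(.463,-.202,.28,.023)
i=camera_info("wrist");np.save("w1.npy",i,allow_pickle=True)
cv2.imwrite("pics/w1.png",camera("wrist")[:,:,::-1])
L=[(-60,0,85),(50,-45,80.3),(50,45,85)]
print(proj(i,w([.463,-.202,.023],L)))
```

```text
t 0.1 eef [ 0.2007 -0.5383  0.2327] F [0.4 0.4 0.7] open 0.0919 tilt [-0.     0.002 -1.   ]
travel [-223.6 -363.2  -46.8] turn 19.12
[[-120.03432288 -302.32246976]
 [  -3.56657231 -517.84419348]
 [-197.06747714 -618.43101278]]
```

View pics/w1.png

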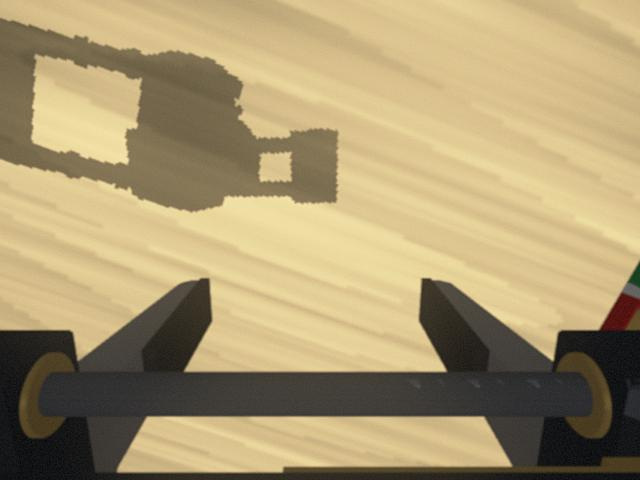

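The wrist view shows bare table, with the fingers in the lower half. The free view lies ahead of the TCP, so I'll stop about 80 mm short of the carrier. Moves were refused because "turn" is needed in each row.

>>> move_arm([
  {"travel":[-31,-36,-6],"turn":0},
  {"travel":[-31,-36,-6],"turn":0},
  {"travel":[-31,-36,-6],"turn":0},
  {"travel":[-31,-36,-6],"turn":0},
  {"travel":[-31,-36,-6],"turn":0},
  {"travel":[-31,-36,-6],"turn":0},
  {"travel":[-31,-36,-6],"turn":0},
  {"travel":[-31,-36,-6],"turn":0},
])

```text
t: 0.95
eef_pos: [0.3845, -0.2039, 0.2817]
ee_rot: [-2.58, 1.792, -0.0]
ft_force: [1.1, -1.0, -0.1]
opening: 0.0923
```

>>> move_arm([
  {"travel":[0,0,0],"turn":6.4},
  {"travel":[0,0,0],"turn":6.4},
  {"travel":[0,0,0],"turn":6.4},
  {"travel":[0,0,0],"turn":0},
  {"travel":[0,0,0],"turn":0},
  {"travel":[0,0,0],"turn":0},
])

```text
t: 1.55
eef_pos: [0.3839, -0.2059, 0.2815]
ee_rot: [-2.247, 2.195, 0.0]
ft_force: [-0.3, 0.2, -0.1]
opening: 0.092
```

Run:
```python
from h import *
go(.385,-.202,.28,.023)
i=camera_info("wrist");np.save("w1.npy",i,allow_pickle=True)
cv2.imwrite("pics/w1.png",camera("wrist")[:,:,::-1])
L=[(-60,0,85),(50,-45,80.3),(50,45,85)]
print(proj(i,w([.463,-.202,.023],L)))
```

```text
t 1.55 eef [ 0.3839 -0.2059  0.2815] F [-0.3  0.2 -0.1] open 0.092 tilt [-0.  0. -1.]
travel [-3.8 -1.1  1.5] turn 0.01
[[313.38013799 197.90245286]
 [370.39644221  57.92584204]
 [255.22295058  56.85011309]]
```

View pics/w1.png

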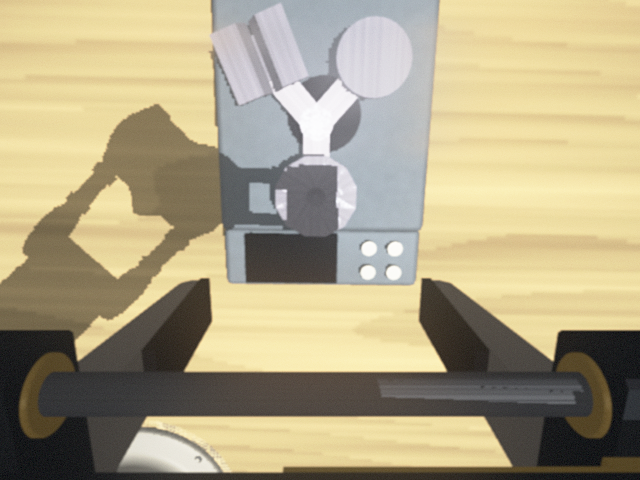

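Picked: cone centre (316,195.5), flat (374,56.5), groove plate centre (258.5,54). These are about 3 px (2 to 3 mm) from the scene/side fit. I'll take the same kind of wrist view of the tray so the calibration bias cancels.

Run:
```python
from h import *
i=np.load("w1.npy",allow_pickle=True).item()
L=[(-60,0,85),(50,-45,80.3),(50,45,85)]
print(fit([(i,L,np.array([(316,195.5),(374,56.5),(258.5,54)]))],[.463,-.202,.023]))
# refine disc outlines
h=[(110,95,55),(110,-95,55),(-110,95,55),(-110,-95,55)]
go(.475,.221,.28,.067)
```

```text
(array([ 0.4647348 , -0.20439197,  0.01594421]), array([[-0.2,  0.4],
       [-0. , -0.4],
       [ 0.2,  0.1]]))
t 1.6 eef [ 0.384  -0.2059  0.2815] F [-0.1 -0.7  0.3] open 0.0917 tilt [-0.  0. -1.]
travel [-424.7 -100.8    1.6] turn -2.53
```

>>> move_arm([
  {"travel":[-50,-12,0],"turn":-2.5},
  {"travel":[-50,-12,0],"turn":0},
  {"travel":[-50,-12,0],"turn":0},
  {"travel":[-50,-12,0],"turn":0},
  {"travel":[-50,-12,0],"turn":0},
  {"travel":[-50,-12,0],"turn":0},
  {"travel":[-50,-12,0],"turn":0},
  {"travel":[-50,-12,0],"turn":0},
])

```text
t: 2.4
eef_pos: [0.454, 0.1901, 0.2817]
ee_rot: [-2.294, 2.146, -0.001]
ft_force: [0.8, -0.6, 0.9]
opening: 0.0918
```

>>> move_arm([
  {"travel":[-28,0,0],"turn":0},
  {"travel":[0,0,0],"turn":0},
  {"travel":[0,0,0],"turn":0},
  {"travel":[0,0,0],"turn":0},
])

```text
t: 2.8
eef_pos: [0.4523, 0.2149, 0.2816]
ee_rot: [2.292, -2.148, 0.0]
ft_force: [-0.1, -1.0, -0.8]
opening: 0.0919
```

Run:
```python
from h import *
go(.475,.221,.28,.067)
i=camera_info("wrist");np.save("w2.npy",i,allow_pickle=True)
cv2.imwrite("pics/w2.png",camera("wrist")[:,:,::-1])
print(proj(i,w([.554,.221,.067],[(95,-75,48),(95,75,48),(-101,-35,48),(-101,35,48),(-55,0,87),(55,0,87)])))
```

```text
t 2.8 eef [0.4523 0.2149 0.2816] F [-0.1 -1.  -0.8] open 0.0919 tilt [-0. -0. -1.]
travel [ -4.6 -23.1   1.6] turn -0.15
[[406.96142916 -24.02542795]
 [224.56666202 -23.42011666]
 [353.55288387 211.43728165]
 [279.08320343 211.67252886]
 [316.35173808 164.60805401]
 [316.01324503  16.68582513]]
```

View pics/w2.png

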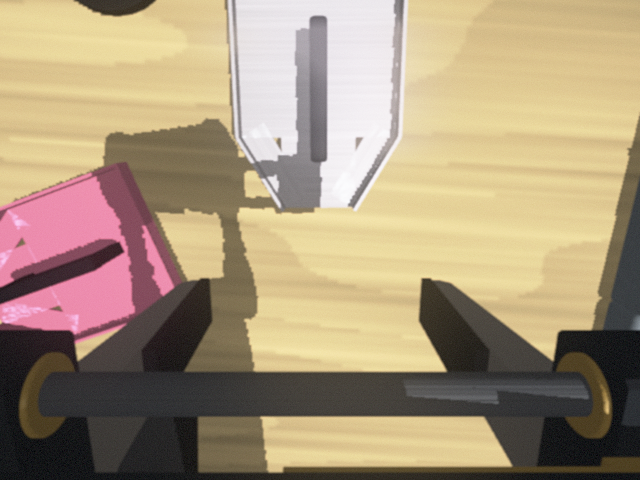

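The bar lies at (317.5,16) to (319,161) and the nose corners at (280,209) and (356,210). The shift has the same sign as at the scale, so it looks like a shared camera bias. The pink look-alike is to the left at (60,260).

Run:
```python
from h import *
i=np.load("w2.npy",allow_pickle=True).item()
p,r=fit([(i,[(-101,-35,48),(-101,35,48),(-55,0,87),(55,0,87)],np.array([(356,209.5),(280,209),(319,161.5),(317.5,16)]))],[.554,.221,.067])
print(p,r)
go(p[0],p[1],.081,p[2])
```

```text
[0.55596058 0.21962245 0.06996562] [[-0.5 -0.1]
 [ 1.   0.8]
 [-0.6  0.8]
 [ 0.3 -2. ]]
t 2.85 eef [0.4523 0.2147 0.2816] F [-0.7 -0.   0.4] open 0.0919 tilt [ 0. -0. -1.]
travel [   1.6 -103.7  200.6] turn -0.35
```

>>> move_arm([
  {"travel":[0.6,-35,10],"turn":-0.3},
  {"travel":[0.5,-35,20],"turn":0},
  {"travel":[0.5,-34,30],"turn":0},
  {"travel":[0,0,40],"turn":0},
  {"travel":[0,0,40],"turn":0},
  {"travel":[0,0,35],"turn":0},
  {"travel":[0,0,20],"turn":0},
  {"travel":[0,0,0],"turn":0},
])

```text
t: 3.65
eef_pos: [0.5535, 0.2195, 0.083]
ee_rot: [2.292, -2.14, -0.007]
ft_force: [0.4, -0.8, 0.6]
opening: 0.0919
```

Run:
```python
from h import *
go(.5560,.2196,.079,.070)
```

```text
t 3.65 eef [0.5535 0.2195 0.083 ] F [ 0.4 -0.8  0.6] open 0.0919 tilt [-0.007 -0.001 -1.   ]
travel [ 0.1 -2.6  4. ] turn -0.08
```

>>> move_arm([
  {"travel":[0,0,4],"turn":0},
  {"travel":[0,0,0],"turn":0},
  {"travel":[0,0,0],"turn":0},
])

```text
t: 3.95
eef_pos: [0.5572, 0.2215, 0.0844]
ee_rot: [-2.296, 2.14, -0.003]
ft_force: [-0.1, -0.1, 0.1]
opening: 0.092
```

Run:
```python
from h import *
go(.5560,.2196,.079,.070)
```

```text
t 3.95 eef [0.5572 0.2215 0.0844] F [-0.1 -0.1  0.1] open 0.092 tilt [ 0.003  0.001 -1.   ]
travel [1.8 1.4 5.4] turn 0.01
```

>>> move_arm([
  {"travel":[1.5,0.5,5],"turn":0},
  {"travel":[0,0,0],"turn":0},
  {"travel":[0,0,0],"turn":0},
  {"travel":[0,0,0],"turn":0},
])

```text
t: 4.35
eef_pos: [0.5556, 0.22, 0.0777]
ee_rot: [-2.298, 2.142, -0.0]
ft_force: [0.3, -0.5, 0.3]
opening: 0.0923
```

>>> move_arm([
  {"travel":[0,0,0],"turn":0},
  {"travel":[0,0,0],"turn":0},
  {"travel":[0,0,0],"turn":0},
  {"travel":[0,0,0],"turn":0},
  {"travel":[0,0,0],"turn":0},
  {"travel":[0,0,0],"turn":0},
  {"travel":[0,0,0],"turn":0},
  {"travel":[0,0,0],"turn":0},
], jaw=255)

```text
t: 5.15
eef_pos: [0.5556, 0.22, 0.0776]
ee_rot: [-2.298, 2.142, -0.0]
ft_force: [0.3, 0.3, -0.2]
opening: 0.0297
```

Run:
```python
from h import *
go(.5560,.2196,.079,.070)
```

```text
t 5.15 eef [0.5556 0.22   0.0776] F [ 0.3  0.3 -0.2] open 0.0297 tilt [ 0.  0. -1.]
travel [ 0.4 -0.4 -1.4] turn 0.03
```

Still closing, so I'll wait, then lift slightly.

>>> move_arm([
  {"travel":[0,0,0],"turn":0},
  {"travel":[0,0,0],"turn":0},
  {"travel":[0,0,0],"turn":0},
  {"travel":[0,0,0],"turn":0},
  {"travel":[0,0,0],"turn":0},
  {"travel":[0,0,0],"turn":0},
])

```text
t: 5.75
eef_pos: [0.5556, 0.2198, 0.0776]
ee_rot: [2.298, -2.142, 0.0]
ft_force: [-0.0, -1.8, -0.4]
opening: 0.0136
```

>>> move_arm([
  {"travel":[0,0,-5],"turn":0},
  {"travel":[0,0,-15],"turn":0},
  {"travel":[0,0,-30],"turn":0},
  {"travel":[0,0,-40],"turn":0},
  {"travel":[0,0,-40],"turn":0},
  {"travel":[0,0,-40],"turn":0},
  {"travel":[0,0,-20],"turn":0},
  {"travel":[0,0,0],"turn":0},
])

```text
t: 6.55
eef_pos: [0.5574, 0.2206, 0.2727]
ee_rot: [-2.293, 2.137, -0.008]
ft_force: [1.6, -0.3, -5.4]
opening: 0.0141
```

>>> move_arm([
  {"travel":[0,0,0],"turn":0},
  {"travel":[0,0,0],"turn":0},
  {"travel":[0,0,0],"turn":0},
])

```text
t: 6.85
eef_pos: [0.5544, 0.2198, 0.2652]
ee_rot: [2.296, -2.139, -0.004]
ft_force: [0.1, -0.6, -4.9]
opening: 0.0139
```

Run:
```python
from h import *
go(.4647,-.2044,.265,.021)
i=camera_info("wrist");np.save("w3.npy",i,allow_pickle=True)
cv2.imwrite("pics/w3.png",camera("wrist")[:,:,::-1])
```

```text
t 6.85 eef [0.5544 0.2198 0.2652] F [ 0.1 -0.6 -4.9] open 0.0139 tilt [-0.004 -0.001 -1.   ]
travel [416.8 119.4   0.8] turn 2.84
```

View pics/w3.png

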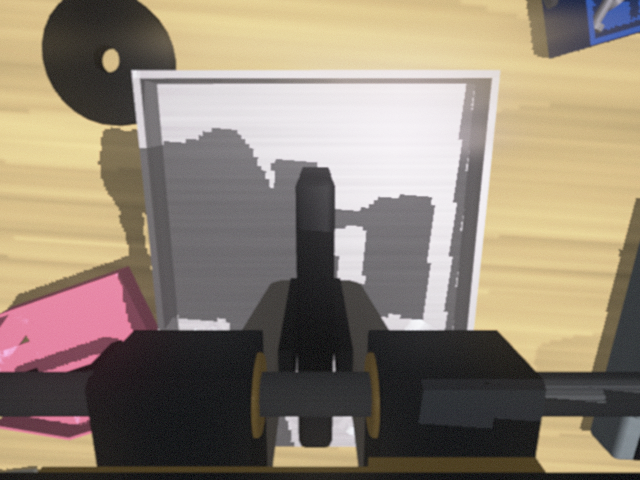

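The tray hangs in the grip (4.9 N). Back rim corners are at (133,72) and (498,72), and the bar's far top end is at (314,168). I'll fit the in-hand pose.

Run:
```python
from h import *
i=np.load("w3.npy",allow_pickle=True).item()
o=ctrl.get_obs();e=o["eef_pos"]
uv=np.array([(498.5,71.5),(132.5,71.5),(328,168),(302,168)])
p,r=fit([(i,[(95,-75,48),(95,75,48),(55,-7,87),(55,7,87)],uv)],[e[0],e[1],.07,e[2]-.078]);print(p,r)
print("tray-tcp", R.from_euler('z',-p[2]).apply([p[0]-e[0],p[1]-e[1],0])*1000, (p[3]-e[2])*1000)
print(go(.4647,-.2044,.28,.021))
```

```text
[0.55771686 0.22045325 0.06968525 0.18360238] [[-1.  -7.9]
 [ 1.  -8.1]
 [ 7.9  1.5]
 [-6.6  1.5]]
tray-tcp [3.05677511 0.42580046 0.        ] -81.96557643801609
t 6.9 eef [0.5547 0.2198 0.2656] F [-0.2 -0.4 -5.3] open 0.0136 tilt [-0.003 -0.001 -1.   ]
travel [416.8 119.7 -13.9] turn 2.84
None
```

The camera sits beyond the bar's end, so y=168 is the foot of the post (z=30), and the bar's top edge is at y≈183.

Run:
```python
from h import *
i=np.load("w3.npy",allow_pickle=True).item()
o=ctrl.get_obs();e=o["eef_pos"]
L=np.array([(95,-75,48),(95,75,48),(55,-7,30),(55,7,30),(55,-7,87),(55,7,87)])/1000
uv=np.array([(498.5,71.5),(132.5,71.5),(328,168),(302,168),(335,183),(296,183)])
def pts(p): return R.from_euler('zy',[p[2],p[4]]).apply(L-[0,0,.078])+[p[0],p[1],p[3]]
f=lambda p:(proj(i,pts(p))-uv).ravel()
for fixed in (0,1):
    g=(lambda q:f([*q,0])) if fixed else f
    r=least_squares(g,[e[0],e[1],.07,e[2],0][:5-fixed]);p=r.x;print(p.round(4),r.fun.reshape(-1,2).round(1).tolist())
    print("grip-tcp",R.from_euler('z',-p[2]).apply([*(p[:2]-e[:2]),p[3]-e[2]])*1000)
```

```text
[ 0.5535  0.2202  0.0698  0.2622 -0.0167] [[0.2, 1.0], [-0.4, 0.9], [2.0, -0.7], [-1.3, -0.7], [0.7, -0.3], [-1.0, -0.3]]
grip-tcp [-1.16554582  0.51585969 -3.33222566]
[0.5538 0.2202 0.0698 0.2641] [[0.4, 1.3], [-0.7, 1.2], [2.0, 0.4], [-1.5, 0.4], [0.9, -1.4], [-1.0, -1.4]]
grip-tcp [-0.84208656  0.48943451 -1.4726716 ]
```

Level in hand, grip within 1 mm of the TCP. Now carry it over the scale, with ramps.

>>> move_arm([
  {"travel":[15,4,-3],"turn":0},
  {"travel":[30,9,-4],"turn":0},
  {"travel":[42,12,-4],"turn":0},
  {"travel":[46,13,-4],"turn":0},
  {"travel":[46,13,0],"turn":0},
  {"travel":[46,13,0],"turn":0},
  {"travel":[46,13,0],"turn":0},
  {"travel":[46,13,0],"turn":0},
])

```text
t: 7.7
eef_pos: [0.4869, -0.1048, 0.2826]
ee_rot: [2.298, -2.142, 0.0]
ft_force: [0.9, -0.4, -4.0]
opening: 0.0136
```

>>> move_arm([
  {"travel":[42,12,0],"turn":0},
  {"travel":[33,9,0],"turn":0},
  {"travel":[20,6,0],"turn":0},
  {"travel":[5,2,0],"turn":1.4},
  {"travel":[0,0,0],"turn":1.4},
  {"travel":[0,0,0],"turn":0},
  {"travel":[0,0,0],"turn":0},
  {"travel":[0,0,0],"turn":0},
])

```text
t: 8.5
eef_pos: [0.4665, -0.2035, 0.2826]
ee_rot: [-2.247, 2.195, 0.0]
ft_force: [-0.4, 0.5, -5.6]
opening: 0.0141
```

Run:
```python
from h import *
go(.4657,-.2048,.175,.020)
```

```text
t 8.5 eef [ 0.4665 -0.2035  0.2826] F [-0.4  0.5 -5.6] open 0.0141 tilt [ 0.  0. -1.]
travel [  1.3   0.9 107.6] turn 0.19
```

>>> move_arm([
  {"travel":[1.3,0.9,15],"turn":0.2},
  {"travel":[0,0,25],"turn":0},
  {"travel":[0,0,30],"turn":0},
  {"travel":[0,0,22],"turn":0},
  {"travel":[0,0,12],"turn":0},
  {"travel":[0,0,3],"turn":0},
  {"travel":[0,0,0],"turn":0},
  {"travel":[0,0,0],"turn":0},
])

```text
t: 9.3
eef_pos: [0.4662, -0.2063, 0.177]
ee_rot: [-2.241, 2.201, -0.004]
ft_force: [-0.0, -0.6, -4.8]
opening: 0.0135
```

>>> move_arm([
  {"travel":[0,0,0],"turn":0},
  {"travel":[0,0,0],"turn":0},
  {"travel":[0,0,0],"turn":0},
])

```text
t: 9.6
eef_pos: [0.4657, -0.2059, 0.1761]
ee_rot: [-2.241, 2.201, -0.002]
ft_force: [0.2, -0.1, -4.8]
opening: 0.0145
```

Run:
```python
from h import *
go(.4657,-.2048,.164,.020)
S,C=camera("side"),camera("scene")
def c(im,x,y,w=160,h=120): return cv2.resize(im[y:y+h,x:x+w,::-1],(400,300),interpolation=cv2.INTER_CUBIC)
cv2.imwrite("pics/c2.png",np.hstack([c(S,310,110),c(C,160,160)]))
```

```text
t 9.6 eef [ 0.4657 -0.2059  0.1761] F [ 0.2 -0.1 -4.8] open 0.0145 tilt [ 0.001 -0.001 -1.   ]
travel [-1.1 -0.  12.1] turn -0.1
```

View pics/c2.png

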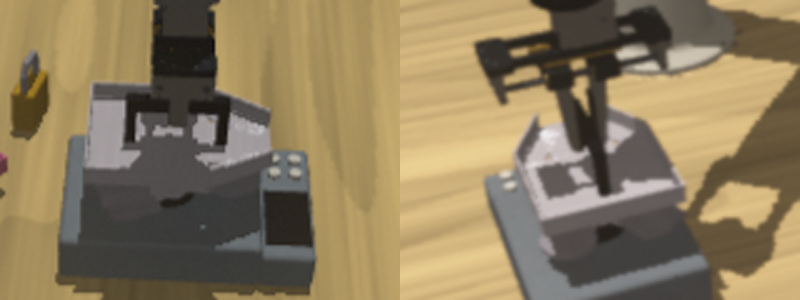

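The tray hovers squarely over the seats with the nose at the display end. I'll lower slowly and watch the force.

>>> move_arm([
  {"travel":[-0.4,0,3],"turn":0},
  {"travel":[-0.4,0,3],"turn":0},
  {"travel":[0,0,2],"turn":0},
  {"travel":[0,0,1],"turn":0},
  {"travel":[0,0,0],"turn":0},
  {"travel":[0,0,0],"turn":0},
  {"travel":[0,0,0],"turn":0},
])

```text
t: 10.4
eef_pos: [0.4655, -0.205, 0.1668]
ee_rot: [-2.242, 2.201, -0.0]
ft_force: [-0.6, 0.3, -5.8]
opening: 0.0138
```

>>> move_arm([
  {"travel":[0,0,1],"turn":0},
  {"travel":[0,0,1],"turn":0},
  {"travel":[0,0,0],"turn":0},
  {"travel":[0,0,0],"turn":0},
  {"travel":[0,0,0],"turn":0},
])

```text
t: 10.9
eef_pos: [0.4654, -0.2049, 0.1646]
ee_rot: [-2.242, 2.201, -0.0]
ft_force: [0.1, 0.1, -5.9]
opening: 0.0132
```

>>> move_arm([
  {"travel":[0,0,1],"turn":0},
  {"travel":[0,0,1],"turn":0},
  {"travel":[0,0,0],"turn":0},
  {"travel":[0,0,0],"turn":0},
  {"travel":[0,0,0],"turn":0},
])

```text
t: 11.4
eef_pos: [0.4654, -0.2049, 0.1626]
ee_rot: [2.242, -2.201, 0.0]
ft_force: [-1.1, -0.1, -4.5]
opening: 0.0138
```

>>> move_arm([
  {"travel":[0,0,1],"turn":0},
  {"travel":[0,0,0],"turn":0},
  {"travel":[0,0,0],"turn":0},
])

```text
t: 11.7
eef_pos: [0.4654, -0.2049, 0.1616]
ee_rot: [-2.241, 2.201, 0.0]
ft_force: [-0.5, 0.3, -5.6]
opening: 0.0141
```

>>> move_arm([
  {"travel":[0,0,1],"turn":0},
  {"travel":[0,0,0],"turn":0},
  {"travel":[0,0,0],"turn":0},
])

```text
t: 12.0
eef_pos: [0.4654, -0.2049, 0.1606]
ee_rot: [-2.242, 2.201, 0.0]
ft_force: [-0.3, 0.5, -5.2]
opening: 0.0142
```

>>> move_arm([
  {"travel":[0,0,1],"turn":0},
  {"travel":[0,0,0],"turn":0},
  {"travel":[0,0,0],"turn":0},
])

```text
t: 12.3
eef_pos: [0.4653, -0.2049, 0.1597]
ee_rot: [2.242, -2.201, -0.0]
ft_force: [0.1, -0.4, -5.0]
opening: 0.0134
```

Run:
```python
from h import *
go(.4654,-.2049,.156,.020); print(ctrl.get_obs()["torque"])
```

```text
t 12.3 eef [ 0.4653 -0.2049  0.1597] F [ 0.1 -0.4 -5. ] open 0.0134 tilt [-0. -0. -1.]
travel [-0.  -0.1  3.7] turn -0.1
[ 0.05385997  0.2739556  -0.01698364]
```

At 0.1597 (feet 3 mm below the plate tops) there is no load, so the balls are already inside the cone and groove. Continuing down.

>>> move_arm([
  {"travel":[0,0,1],"turn":0},
  {"travel":[0,0,0],"turn":0},
  {"travel":[0,0,0],"turn":0},
])

```text
t: 12.6
eef_pos: [0.4654, -0.205, 0.1588]
ee_rot: [2.241, -2.201, 0.0]
ft_force: [-1.0, 0.7, -2.1]
opening: 0.0135
```

>>> move_arm([
  {"travel":[0,0,1],"turn":0},
  {"travel":[0,0,0],"turn":0},
  {"travel":[0,0,0],"turn":0},
])

```text
t: 12.9
eef_pos: [0.4654, -0.2049, 0.1577]
ee_rot: [2.242, -2.201, 0.0]
ft_force: [-2.0, 0.8, -2.1]
opening: 0.0139
```

>>> move_arm([
  {"travel":[0,0,1],"turn":0},
  {"travel":[0,0,0],"turn":0},
  {"travel":[0,0,0],"turn":0},
])

```text
t: 13.2
eef_pos: [0.4654, -0.2049, 0.1567]
ee_rot: [2.242, -2.201, 0.0]
ft_force: [-1.6, 0.8, -0.5]
opening: 0.0136
```

Run:
```python
from h import *
go(.4654,-.2049,.156,.020); print(ctrl.get_obs()["torque"])
```

```text
t 13.2 eef [ 0.4654 -0.2049  0.1567] F [-1.6  0.8 -0.5] open 0.0136 tilt [ 0. -0. -1.]
travel [-0.   0.   0.7] turn -0.1
[0.26696601 0.66966648 0.03677199]
```

Contact at about 0.159. The side force asks for a nudge towards -x and +y, so I'll comply in small steps.

>>> move_arm([
  {"travel":[-0.2,0.4,0],"turn":0},
  {"travel":[0,0,0],"turn":0},
  {"travel":[0,0,0],"turn":0},
])

```text
t: 13.5
eef_pos: [0.4649, -0.2047, 0.1566]
ee_rot: [2.242, -2.201, -0.0]
ft_force: [-0.7, 0.9, -0.5]
opening: 0.0136
```

>>> move_arm([
  {"travel":[-0.1,0.3,0],"turn":0},
  {"travel":[0,0,0],"turn":0},
  {"travel":[0,0,0],"turn":0},
])

```text
t: 13.8
eef_pos: [0.4647, -0.2047, 0.1566]
ee_rot: [-2.241, 2.201, -0.0]
ft_force: [-0.5, 0.4, -0.5]
opening: 0.0135
```

Run:
```python
from h import *
for _ in range(3): go(.4654,-.2049,.156,.020); print(ctrl.get_obs()["torque"]); camera("side")
```

```text
t 13.8 eef [ 0.4647 -0.2047  0.1566] F [-0.5  0.4 -0.5] open 0.0135 tilt [ 0. -0. -1.]
travel [ 0.2 -0.7  0.6] turn -0.11
[ 0.15046688  0.5123948  -0.01975175]
t 13.85 eef [ 0.4647 -0.2047  0.1566] F [-1.   1.2 -0.4] open 0.0138 tilt [ 0. -0. -1.]
travel [ 0.3 -0.7  0.6] turn -0.1
[ 0.13645378  0.57881158 -0.02492104]
t 13.9 eef [ 0.4647 -0.2046  0.1566] F [-0.7  0.   0.5] open 0.0139 tilt [ 0.  0. -1.]
travel [ 0.3 -0.7  0.6] turn -0.11
[ 0.15414994  0.53733341 -0.03518387]
```

>>> move_arm([
  {"travel":[-0.1,0.3,0.5],"turn":0},
  {"travel":[0,0,0.5],"turn":0},
  {"travel":[0,0,0],"turn":0},
  {"travel":[0,0,0],"turn":0},
])

```text
t: 14.35
eef_pos: [0.4645, -0.2046, 0.1558]
ee_rot: [-2.241, 2.201, -0.001]
ft_force: [-0.9, 0.7, 1.2]
opening: 0.0136
```

Run:
```python
from h import *
for _ in range(3): go(.4654,-.2049,.156,.020); print(ctrl.get_obs()["torque"]); camera("side")
```

```text
t 14.35 eef [ 0.4645 -0.2046  0.1558] F [-0.9  0.7  1.2] open 0.0136 tilt [ 0. -0. -1.]
travel [ 0.3 -0.9 -0.2] turn -0.1
[ 0.10857024  0.45800002 -0.06008539]
t 14.4 eef [ 0.4645 -0.2046  0.1557] F [-0.6  0.2  0.8] open 0.0139 tilt [ 0. -0. -1.]
travel [ 0.3 -0.9 -0.3] turn -0.1
[ 0.16021841  0.40893825 -0.05372308]
t 14.45 eef [ 0.4645 -0.2046  0.1557] F [-0.5 -0.1  0.8] open 0.0136 tilt [ 0. -0. -1.]
travel [ 0.3 -0.9 -0.3] turn -0.1
[ 0.11117287  0.38753404 -0.04754272]
```

Lateral force is about 0.6 N and the scale carries about 6 N. I'll release slowly.

>>> move_arm([
  {"travel":[0,0,0],"turn":0},
  {"travel":[0,0,0],"turn":0},
  {"travel":[0,0,0],"turn":0},
], jaw=200)

```text
t: 14.8
eef_pos: [0.4646, -0.2047, 0.1557]
ee_rot: [-2.241, 2.201, -0.001]
ft_force: [-0.1, 0.5, -0.7]
opening: 0.02
```

>>> move_arm([
  {"travel":[0,0,0],"turn":0},
  {"travel":[0,0,0],"turn":0},
  {"travel":[0,0,0],"turn":0},
  {"travel":[0,0,0],"turn":0},
  {"travel":[0,0,0],"turn":0},
  {"travel":[0,0,0],"turn":0},
  {"travel":[0,0,0],"turn":0},
], jaw=60)

```text
t: 15.5
eef_pos: [0.4644, -0.2045, 0.1556]
ee_rot: [-2.242, 2.201, -0.0]
ft_force: [-0.5, 0.2, 0.1]
opening: 0.0701
```

Run:
```python
from h import *
go(.4654,-.2049,.28,.020); print(ctrl.get_obs()["torque"])
```

```text
t 15.5 eef [ 0.4644 -0.2045  0.1556] F [-0.5  0.2  0.1] open 0.0701 tilt [ 0. -0. -1.]
travel [   0.4   -1.  -124.4] turn -0.1
[ 0.06774516  0.00581527 -0.06921278]
```

Released cleanly. Retreat straight up, then back towards -x to image the tray with the wrist camera.

>>> move_arm([
  {"travel":[0,0,-8],"turn":0},
  {"travel":[0,0,-20],"turn":0},
  {"travel":[0,0,-35],"turn":0},
  {"travel":[0,10,-40],"turn":0},
  {"travel":[0,30,-40],"turn":0},
  {"travel":[0,30,-30],"turn":0},
  {"travel":[0,20,0],"turn":0},
  {"travel":[0,0,0],"turn":0},
])

```text
t: 16.3
eef_pos: [0.3736, -0.2066, 0.3306]
ee_rot: [2.239, -2.203, 0.006]
ft_force: [-0.2, -0.1, 0.0]
opening: 0.0702
```

>>> move_arm([
  {"travel":[0,0,0],"turn":0},
  {"travel":[0,0,0],"turn":0},
  {"travel":[0,0,0],"turn":0},
  {"travel":[0,0,0],"turn":0},
])

```text
t: 16.7
eef_pos: [0.3747, -0.2059, 0.3279]
ee_rot: [-2.242, 2.2, 0.002]
ft_force: [-0.5, -0.2, -0.0]
opening: 0.0701
```

Run:
```python
from h import *
go(.4654,-.2049,.28,.020)
W=camera("wrist");i=camera_info("wrist");np.save("w4.npy",i,allow_pickle=True)
S,C=camera("side"),camera("scene")
cv2.imwrite("pics/w4.png",W[:,:,::-1]);cv2.imwrite("pics/s4.png",S[:,:,::-1]);cv2.imwrite("pics/sc4.png",C[:,:,::-1])
def c(im,x,y,w=120,h=90): return cv2.resize(im[y:y+h,x:x+w,::-1],(400,300),interpolation=cv2.INTER_CUBIC)
cv2.imwrite("pics/c4.png",np.vstack([np.hstack([c(S,325,140),c(C,180,190)]),np.hstack([c(W,200,0,240,180),c(W,200,110,240,180)])]))
p=[.4646,-.2046,.02,.0786]
L=[(95,-75,48),(95,75,48),(-101,-35,48),(-101,35,48),(-55,0,87),(55,0,87)]
for n,q in(("side",(325,140,120)),("scene",(180,190,120))): print(n,((proj(camera_info(n),w(p,L))+.35-q[:2])*400/q[2]).round(0).tolist())
print("wrist",proj(i,w(p,L)).round(1).tolist(),((proj(i,w(p,L))-[200,0])*400/240).round(0).tolist())
```

```text
t 16.7 eef [ 0.3747 -0.2059  0.3279] F [-0.5 -0.2 -0. ] open 0.0701 tilt [-0.001  0.001 -1.   ]
travel [  0.7 -90.8  47.8] turn -0.06
side [[70.0, 30.0], [61.0, 144.0], [307.0, 67.0], [311.0, 121.0], [256.0, 53.0], [117.0, 48.0]]
scene [[126.0, 215.0], [314.0, 167.0], [116.0, 73.0], [196.0, 54.0], [165.0, 51.0], [202.0, 122.0]]
wrist [[415.7, -22.3], [216.8, -21.9], [356.6, 231.3], [276.3, 231.4], [316.5, 183.4], [316.4, 22.6]] [[360.0, -37.0], [28.0, -36.0], [261.0, 386.0], [127.0, 386.0], [194.0, 306.0], [194.0, 38.0]]
```

View pics/c4.png

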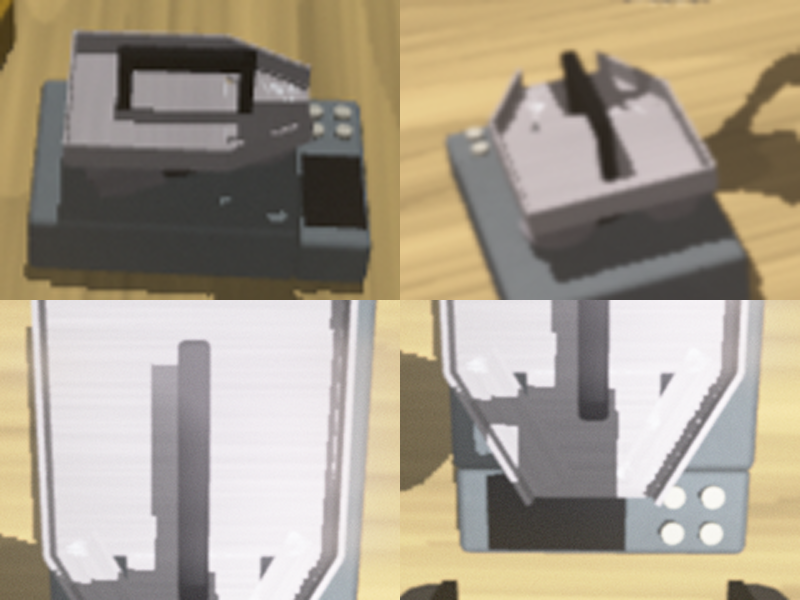

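Side (rim at 75,31 / 65,147 / 310,69) and scene (rim at 127,213 / 315,165) match the predicted home pose within about 1 image pixel everywhere. A foot left on its plate would show about 4 px of tilt. The nose is over the display end and the gripper is clear, so I'm handing in.

```bash
python3 -c "
from rig import ticket;print(ticket.finish_job())"
```

```text
the job is handed in; nothing more can be done
None
```

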